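# Cover the tessera crock

### The arm

A 7-joint arm with a two-finger parallel gripper is mounted at the origin on the work surface. World frame = base frame: x ahead of the robot, y to its left, z up, the work surface at z = 0. Lengths are in m, angles in rad, forces in N, time in s.
With the tool pointing down it reaches from about 0.425 to 1.025 m from the base axis. Payload 9.4 kg.
Tool frame: the origin (TCP) lies on the front face of the gripper's body, between the roots of the fingers; the fingertips stand 73 mm ahead of it and the grasp point (between the pads) lies 54 mm ahead of it; y points along the fingers, z is the direction in which the jaws open and shut, and the axes are right-handed (so a half turn about y gives the same grasp; the last joint's range is limited). The gripper opens to 85 mm and grips with 20 to 120 N. Pads are 22 mm wide; open, the fingers measure 114 mm over their backs; the gripper's body (76 mm by 85 mm) begins 54 mm behind the grasp point. The pads swing forward as they close: fully open they stand 13 mm farther back than shut.
Start: joints at [1.06, 0.599, -0.003, 1.599, 0.002, 0.943, -0.08], TCP at [0.305, -0.658, 0.304] pointing down, gripper open.
Joint ranges: [-2.57, 2.57], [-0.35, 1.97], [-1.29, 1.29], [0.11, 2.56], [-1.05, 4.19], [0.11, 1.86], [-2.63, 2.63]. Speed limits (rad/s): [2.22, 2.22, 3.01, 3.01, 3.14, 3.14, 3.14].

### API

Orientations are given as a 3x3 rotation matrix whose columns are the frame's x, y, z axes.
In Python, from bench import arm gives the robot as it stands. The module is installed in compiled form; this text tells all that it offers.
- The arm moves only by the shell command python3 -m jog 'ROWS' [FORCE]. ROWS is JSON, a list of rows, each an object with "dp": the shift along the tool's x, y, z in m, a list of three; "dr": the turn, a rotation vector about the tool's x, y, z in rad, a list of three; "fingers": the closure, from -1 (fully open) to 1 (shut). In form: [{"dp": [x, y, z], "dr": [rx, ry, rz], "fingers": fingers}, ...]. A call has exactly 8 rows; each row is the pose to reach, as a shift and turn from the pose measured when the call began, along the tool's axes at that moment; what a row does not reach only later rows make up. A row lasts 1/10 s, in which the tool goes at most 50 mm and 8.59 degrees, less where a joint would pass 70% of its speed; a pose out of reach is approached as far as the arm can. A call with a gripper value outside its range is refused whole. The fingers move at their own pace and stop on an object; FORCE is the grip in N (left out, the last holds). Time passes only in rows, so rows that repeat a pose let the fingers close, or fill a call up. It gives the time, the measured TCP pose, the force and the opening at its end, in the units of the state.
- arm.observe(): the state, without advancing time (a new reading comes with each control period).
- arm.grab_frame(name): name is "side" or "top" or "wrist"; returns the picture (420x560x3 uint8, red, green, blue); there is no depth.
- arm.camera_params(name): a dict with "intrinsics" (3x3 intrinsics, pixels), "T" (4x4, takes a point from camera to world coordinates); the wrist camera has in their place "tool_from_camera" (4x4, takes a point from camera to tool coordinates, whose origin is the TCP and whose axes are the tool frame's). Camera axes: x right, y up, looking along -z (the intrinsics and any distortion apply to the point x, -y, -z); pixel columns grow to the right and rows downward; lengths in m; the calibration is good to about 2 mm. A picture is of the moment at which its call begins: read the wrist's pose just before it. camera_params takes no time and is no camera call.
- arm.sign_off(): hands the job in, once; it reports no verdict.
The state is a dict: "time_s": time; "qpos": joint angles; "qvel": joint speeds; "joint_efforts": joint torques, N m; "eef_pos": TCP position; "orientation": TCP orientation; "wrist_force": force on the tool from outside, world axes, zero at the start; "ft_torque": the same for the moment, N m; "gripper_width": finger opening in m.
Only numpy, scipy, OpenCV 4.12 (cv2) and the standard library are available. Lean on these libraries where they do the work, as an engineer would, in place of code of your own. Each camera call takes 0.05 s, during which the arm holds its last target. There are 200 camera calls.

### The job

Close the open crock of mosaic chips with its wooden cover, which is lying on the round stand beside it. Slide the cover across onto the rim without lifting it up, then turn it until the key under its ear drops into the notch in the rim, so that the cover sits fully home and level. Do not shove or twist the crock from its place or disturb the other things, and leave the cover free.

Things in the scene. Friction and masses are not known exactly. Their poses are not given: they have to be found in the camera images.
- cover: Loose wooden disc, flat top, no knob, 0.24-0.43 kg. Flange 176 mm dia, 7 mm thick (14-21 mm above origin), with an ear along +x: 20 mm wide, out to 110 mm from centre. Under the flange a round step 120 mm dia, 14 mm deep, lower edge bevelled 2 mm, and below the ear a key out to 70 mm from centre, 18 mm wide, 8 mm deep. Origin: centre of the step's underside, z up. Starts flat on the stand.
- crock: Loose open stoneware crock with a stiff steel rim, 3.2 kg: 144 mm outside dia, 93 mm tall, mouth 124 mm dia (2 mm play round the step). The rim has one notch for the key, 22 mm wide, 11 mm deep; its angle is not given by this pose: it lies 10-75 degrees anticlockwise (from above) of where the ear starts out pointing. Origin: centre of underside. Cover home: cover's origin 79 mm above the crock's.
- crock_front (a point): Plain point on the crock's outer wall, 72 mm from its axis and 40 mm up, on its own +x side; it shows whether the crock has been shifted or turned. A push of over 7 N may shift or turn it.
- stand: Fixed round stand that does not turn: flat metal disc 170 mm diameter on a pedestal, top 95 mm above the table (2 mm above the crock's rim). Origin: centre of its foot, on the table, z up. The crock is beside it, with 13 to 38 mm of open gap between disc and crock; which of them is on the left varies.
- nippers: bystander: tile nippers with two dark handles, about 190 x 75 x 18 mm, lying flat; origin at its middle, on the table
- jar: bystander: small amber jar with a metal cap, 44 mm diameter, 58 mm tall; origin at its middle, on the table
- mug: bystander: mug, 82 mm diameter, 95 mm tall; origin at its middle, on the table
- hammer: bystander: hammer lying flat, 240 mm long
- brush: bystander: brush lying flat, 200 mm long
- tiles: bystander: stack of four 100 mm square tiles, 32 mm tall; origin at its middle, on the table
- spreader: bystander: flat spreader with a handle, 250 mm long, lying flat
Not all that is in view belongs to the job. Of the things that look like the cover, the smaller one is meant.

How it is judged:
By the outcome, as a careful person would: the job done as asked, in the order asked, and still so for the second after the job is handed in, with the robot touching nothing.
It also fails if it takes over 72 s, if anything falls off the work surface, if the arm or the gripper's body presses on something with over 40 N, if the wrist force passes 120 N, or if a joint passes its speed limit or range.

## Working session

There is one attempt and no reset: what is moved stays moved. The work goes in short steps, Python scripts to look and compute and a shell command to move; the robot and the scene stay as the last step left them, time stands still between calls to the robot, and variables do not carry over. Pictures are saved under pics/ and viewed, about 8 in all and at most 12, crops included, and the job is handed in when it is done.

```bash
mkdir -p pics
python3 - <<'E'
from bench import arm
import cv2,numpy as np
s=arm.observe(); print({k:np.round(v,3).tolist() for k,v in s.items()})
a=arm.grab_frame("top"); b=arm.grab_frame("side")
cv2.imwrite("pics/top0.png",a[:,:,::-1]); cv2.imwrite("pics/side0.png",b[:,:,::-1])
for n in("top","side","wrist"):
    print(n,{k:np.round(v,4).tolist() for k,v in arm.camera_params(n).items()})
E
```

```text
{'time_s': 0.0, 'qpos': [1.06, 0.6, -0.003, 1.6, 0.002, 0.943, -0.08], 'qvel': [-0.001, 0.001, -0.001, 0.001, 0.002, 0.001, 0.001], 'joint_efforts': [0.0, -77.645, 1.565, -25.801, 0.012, 0.009, -0.0], 'eef_pos': [0.305, -0.658, 0.303], 'orientation': [[-0.907, -0.001, 0.42], [-0.42, 0.001, -0.907], [0.0, -1.0, -0.002]], 'wrist_force': [-0.294, -0.642, -0.824], 'ft_torque': [0.029, -0.015, 0.039], 'gripper_width': 0.085}
top {'intrinsics': [[417.3076, 0.0, 283.0548], [0.0, 417.3076, 206.8353], [0.0, 0.0, 1.0]], 'T': [[-0.165, 0.9645, -0.2061, 0.3033], [-0.9863, -0.1619, 0.0319, 0.0259], [-0.0026, 0.2085, 0.978, 1.0858], [0.0, 0.0, 0.0, 1.0]]}
side {'intrinsics': [[522.3366, 0.0, 286.9582], [0.0, 522.3366, 208.2248], [0.0, 0.0, 1.0]], 'T': [[-0.7881, 0.3743, -0.4887, -0.2541], [-0.6155, -0.4907, 0.6167, 0.9592], [-0.009, 0.7868, 0.6171, 1.0406], [0.0, 0.0, 0.0, 1.0]]}
wrist {'intrinsics': [[326.2922, 0.0, 286.6633], [0.0, 326.2922, 213.2325], [0.0, 0.0, 1.0]], 'tool_from_camera': [[0.001, -0.9585, -0.285, -0.0734], [-0.0008, 0.285, -0.9585, -0.069], [1.0, 0.0012, -0.0005, -0.0003], [0.0, 0.0, 0.0, 1.0]]}
```

View pics/top0.png

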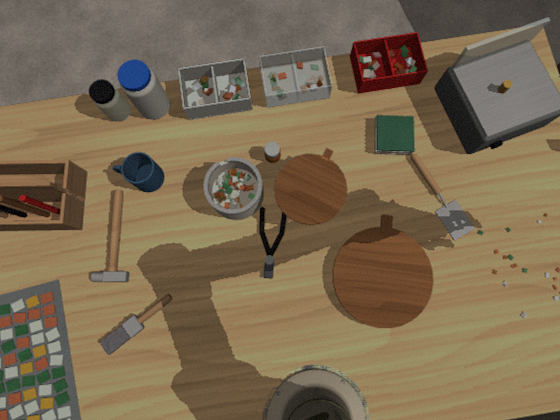

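View pics/side0.png

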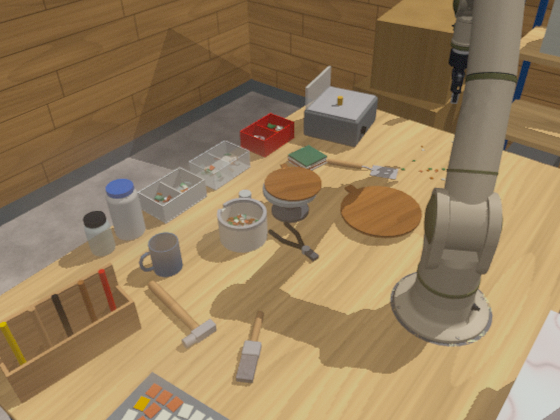

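The things that could be taken for the cover are the small disc on the stand, about (311,189) with its ear at (327,155), and the large disc on the table, about (383,277) with its ear at (386,222). The smaller one, on the stand, is meant. The crock is at (233,187). I'll compute positions and check a close crop.

```bash
cat > h.py <<'E'
import numpy as np,cv2
from bench import arm
def ray(name,uv,z,pose=None):
    p=arm.camera_params(name);K=p["intrinsics"]
    if name=="wrist":
        T=np.eye(4);T[:3,:3]=pose["orientation"];T[:3,3]=pose["eef_pos"];T=T@np.array(p["tool_from_camera"])
    else: T=np.array(p["T"])
    uv=np.atleast_2d(np.array(uv,float))
    d=np.linalg.solve(K,np.c_[uv,np.ones(len(uv))].T).T*[1,-1,-1]
    d=d@T[:3,:3].T; o=T[:3,3]
    return o+d*((z-o[2])/d[:,2])[:,None]
def proj(name,P,pose=None):
    p=arm.camera_params(name);K=p["intrinsics"]
    if name=="wrist":
        T=np.eye(4);T[:3,:3]=pose["orientation"];T[:3,3]=pose["eef_pos"];T=T@np.array(p["tool_from_camera"])
    else: T=np.array(p["T"])
    c=(np.atleast_2d(P)-T[:3,3])@T[:3,:3]; c=c*[1,-1,-1]; c=c@np.array(K).T
    return c[:,:2]/c[:,2:]
def circ(xy):
    A=np.c_[2*xy,np.ones(len(xy))]; s=np.linalg.lstsq(A,(xy**2).sum(1),rcond=None)[0]
    return s[:2],np.sqrt(s[2]+s[:2]@s[:2])
E
python3 - <<'E'
from h import *
im=cv2.imread("pics/top0.png")
crop=cv2.resize(im[130:250,185:375],None,fx=4,fy=4,interpolation=cv2.INTER_CUBIC)
cv2.imwrite("pics/crop0.png",crop)
print("cover",ray("top",[[311,189],[327,155]],.116)); print("crock",ray("top",[[233,187]],.093)); print(ray("top",[[272,150]],.058))
E
```

```text
cover [[ 0.5397057  -0.07898616  0.116     ]
 [ 0.61748018 -0.13278876  0.116     ]]
crock [[0.58206435 0.10668608 0.093     ]]
[[ 0.67331382 -0.00417601  0.058     ]]
```

View pics/crop0.png

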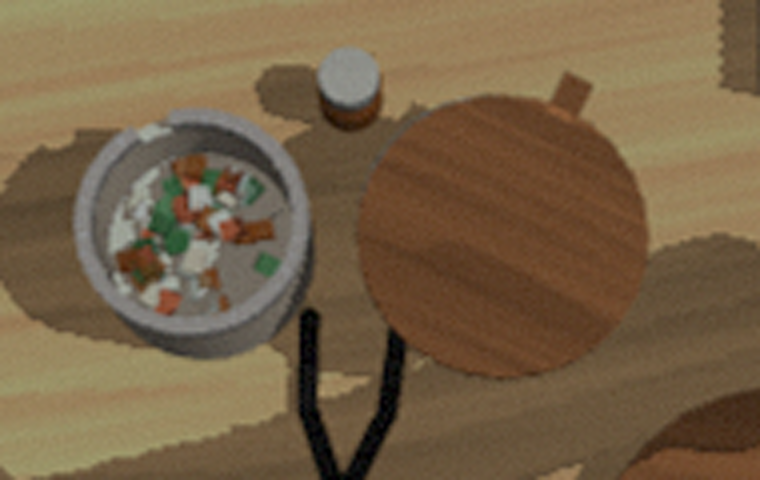

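The crop confirms the choice. The small cover is on the stand, centred near full-frame (310.5,189), with its ear tip at (328.5,150). The crock rim is centred near (233,185), and a light gap in the rim, probably the notch, shows near (223,162).

Run:
```python
from h import *
f=lambda u,v:((u+.5)/4-.5+185,(v+.5)/4-.5+130)
# outer edges of the flange and rim
cov=ray("top",[f(*p) for p in [(358,232),(648,232),(503,95),(503,378),(400,130),(605,340),(400,338),(612,140)]],.116)[:,:2]
rim=ray("top",[f(*p) for p in [(75,220),(310,215),(190,109),(190,332),(108,140),(275,140),(108,295),(275,300)]],.093)[:,:2]
cc,r=circ(cov);kc,rk=circ(rim)
tip=ray("top",[f(576,80)],.116)[0,:2]; n=ray("top",[f(152,128)],.093)[0,:2]
an=lambda d:np.degrees(np.arctan2(d[1],d[0]))
print("cover",cc,r,"crock",kc,rk,"gap",np.linalg.norm(kc-cc)-.157)
print("ear",an(tip-cc),np.linalg.norm(tip-cc),"notch",an(n-kc),np.linalg.norm(n-kc))
e=(tip-cc)/np.linalg.norm(tip-cc); g=cc+.1*e; print("grasp",g)
s=arm.observe(); R=np.array(s["orientation"]); print("eef",s["eef_pos"])
x=np.r_[-e,0]; y=np.array([0,0,-1.]); Rt=np.c_[x,y,np.cross(x,y)]
from scipy.spatial.transform import Rotation as Ro
print("dp",R.T@(np.r_[g,.30]-s["eef_pos"]),"dr",Ro.from_matrix(R.T@Rt).as_rotvec())
```

```text
cover [ 0.54257792 -0.07773112] 0.088089783877622 crock [0.58939918 0.10621235] 0.07176062876969205 gap 0.03280892706338423
ear -35.028800454977144 0.10724352837929826 notch 15.257152096506358 0.06387063722794402
grasp [ 0.62446429 -0.13512993]
eef [ 0.30456753 -0.65757226  0.30311194]
dp [-0.50985146  0.0035087  -0.33960091] dr [1.17171621e-03 1.04514050e+00 8.35720307e-04]
```

```bash
python3 -m jog '[{"dp":[-0.03,0,-0.02],"dr":[0,0.07,0],"fingers":-1},{"dp":[-0.07,0,-0.047],"dr":[0,0.15,0],"fingers":-1},{"dp":[-0.11,0,-0.073],"dr":[0,0.23,0],"fingers":-1},{"dp":[-0.15,0,-0.1],"dr":[0,0.31,0],"fingers":-1},{"dp":[-0.19,0,-0.127],"dr":[0,0.39,0],"fingers":-1},{"dp":[-0.23,0,-0.153],"dr":[0,0.47,0],"fingers":-1},{"dp":[-0.27,0,-0.18],"dr":[0,0.55,0],"fingers":-1},{"dp":[-0.31,0,-0.207],"dr":[0,0.63,0],"fingers":-1}]' 40
cat > go.py <<'E'
# prints the shift in tool axes from the present pose to: x y z ear_angle_deg
import sys; from h import *; from scipy.spatial.transform import Rotation as Ro
gx,gy,gz,a=map(float,sys.argv[1:5]); a=np.radians(a); s=arm.observe(); R=np.array(s["orientation"])
x=np.array([-np.cos(a),-np.sin(a),0]); y=np.array([0,0,-1.]); Rt=np.c_[x,y,np.cross(x,y)]
print("t",round(s["time_s"],2),"eef",np.round(s["eef_pos"],4),"q7",round(s["qpos"][6],2),"F",np.round(s["wrist_force"],1),"w",s["gripper_width"])
print("dp",np.round(R.T@(np.r_[gx,gy,gz]-s["eef_pos"]),4),"dr",np.round(Ro.from_matrix(R.T@Rt).as_rotvec(),4))
E
python3 go.py .6245 -.135 .30 -35
```

```text
time_s: 0.9
eef_pos: [0.4995, -0.3376, 0.3032]
orientation: [[-0.98, -0.001, -0.198], [0.198, 0.001, -0.98], [0.001, -1.0, -0.001]]
wrist_force: [0.5, -1.0, -0.0]
gripper_width: 0.0852
t 0.9 eef [ 0.4995 -0.3376  0.3032] q7 -1.17 F [ 0.5 -1.  -0. ] w 0.08523361163966667
dp [-0.0824  0.0033 -0.2233] dr [0.0009 0.4113 0.0015]
```

```bash
python3 -m jog '[{"dp":[-0.014,0,-0.037],"dr":[0,0.08,0],"fingers":0.06},{"dp":[-0.028,0,-0.074],"dr":[0,0.15,0],"fingers":0.06},{"dp":[-0.042,0.001,-0.112],"dr":[0,0.22,0],"fingers":0.06},{"dp":[-0.055,0.002,-0.149],"dr":[0,0.29,0],"fingers":0.06},{"dp":[-0.069,0.003,-0.186],"dr":[0,0.35,0],"fingers":0.06},{"dp":[-0.0824,0.0033,-0.2233],"dr":[0.001,0.4113,0.0015],"fingers":0.06},{"dp":[-0.0824,0.0033,-0.2233],"dr":[0.001,0.4113,0.0015],"fingers":0.06},{"dp":[-0.0824,0.0033,-0.2233],"dr":[0.001,0.4113,0.0015],"fingers":0.06}]'
python3 go.py .6245 -.135 .30 -35
python3 - <<'E'
from h import *
import json
s=arm.observe(); a=arm.grab_frame("wrist"); cv2.imwrite("pics/w1.png",a[:,:,::-1])
json.dump({k:np.array(s[k]).tolist() for k in("eef_pos","orientation")},open("w1.json","w"))
print(proj("wrist",[[.5426,-.0777,.116],[.5894,.1062,.093],[.6245,-.135,.116]],s).round(0))
E
```

```text
time_s: 1.7
eef_pos: [0.6247, -0.1337, 0.2994]
orientation: [[-0.821, -0.001, -0.571], [0.571, -0.0, -0.821], [0.001, -1.0, 0.001]]
wrist_force: [0.1, 0.3, 0.1]
gripper_width: 0.04
t 1.7 eef [ 0.6247 -0.1337  0.2994] q7 -1.88 F [0.1 0.3 0.1] w 0.03999877513936794
dp [-0.0005 -0.0006  0.0012] dr [-0.0007  0.003   0.0009]
[[289. 318.]
 [114. 361.]
 [289. 210.]]
```

View pics/w1.png

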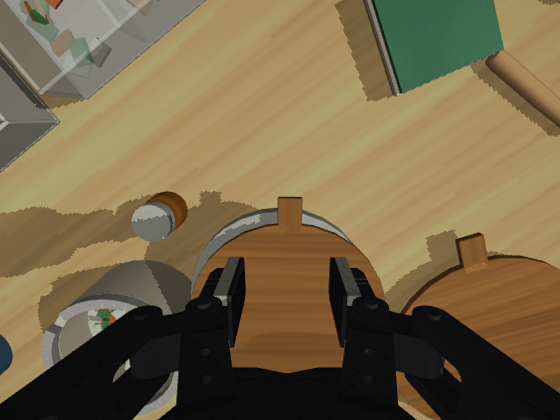

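Viewed so far: 4. The wrist view shows the ear at columns 278–302, rows 197–232, as predicted. The stand's edge shows beyond the flange near (278,209), so finger depth matters. The crock is at lower left.

Run:
```python
from h import *
import json
s=json.load(open("w1.json")); s={k:np.array(v) for k,v in s.items()}
st=ray("wrist",[(193,270),(205,245),(230,222),(278,209),(330,222),(350,241)],.095,s)[:,:2]
print("stand",circ(st)); 
c=np.array([.5426,-.0777]); print(np.linalg.norm(st-c,axis=1))
im=cv2.imread("pics/w1.png"); cv2.imwrite("pics/w1c.png",cv2.resize(im[255:400,30:215],None,fx=4,fy=4,interpolation=cv2.INTER_CUBIC))
```

```text
stand (array([ 0.55713991, -0.07763407]), np.float64(0.0831548104796414))
[0.09524599 0.09690954 0.09764327 0.09520494 0.09049449 0.08511423]
```

View pics/w1c.png

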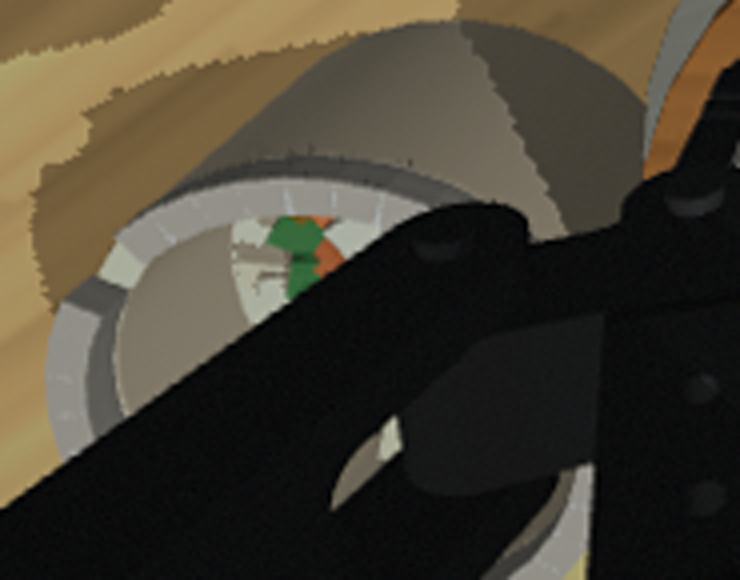

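The notch is plainly visible in the rim, between crop corners (122,240)/(143,264) and (65,300)/(103,320).

Run:
```python
from h import *
import json
s=json.load(open("w1.json")); s={k:np.array(v) for k,v in s.items()}
f=lambda u,v:((u+.5)/4-.5+30,(v+.5)/4-.5+255)
out=ray("wrist",[f(*p) for p in [(122,240),(180,200),(290,178),(400,190),(440,200),(47,370),(65,300),(68,455)]],.093,s)[:,:2]
print(circ(out))
n=ray("wrist",[f(*p) for p in [(122,240),(143,264),(65,300),(103,320)]],.093,s)[:,:2]
kc=np.array([.5894,.1062])
for k in(kc,circ(out)[0]):
    d=n-k; print(np.degrees(np.arctan2(d[:,1],d[:,0])).round(1),np.linalg.norm(d,axis=1).round(4))
print(np.linalg.norm(n[:2]-n[2:],axis=1))
# ear from wrist
t=ray("wrist",[(278.5,198),(301.5,198),(290,215),(290,230)],.116,s)[:,:2];d=t-[.5426,-.0777]
print(t,np.linalg.norm(d,axis=1),np.degrees(np.arctan2(d[:,1],d[:,0])))
```

```text
(array([0.58656153, 0.10497479]), np.float64(0.07384567355559678))
[ 3.7  4.8 23.4 23.9] [0.0699 0.0623 0.0717 0.0617]
[ 4.5  5.7 23.4 23.9] [0.0729 0.0653 0.0748 0.0648]
[0.02426006 0.02059622]
[[ 0.63739389 -0.13371851]
 [ 0.62692189 -0.148729  ]
 [ 0.62053845 -0.13317262]
 [ 0.60998208 -0.12585855]] [0.11010883 0.11025108 0.09566407 0.08282265] [-30.58098865 -40.10928892 -35.44132126 -35.55371391]
```

Notch direction is about 14°, the ear is at −35.4°, and the crock is at (0.589, 0.106). The turn needed is therefore about 49°. I'll descend to the ear with the tips just above stand level.

```bash
python3 go.py .6250 -.1363 .172 -35.4; python3 -m jog '[{"dp":[0.0008,0.03,0.0015],"dr":[0,0.004,0],"fingers":0.06},{"dp":[0.0008,0.06,0.002],"dr":[0,0.008,0],"fingers":0.06},{"dp":[0.0008,0.09,0.002],"dr":[0,0.01,0],"fingers":0.06},{"dp":[0.0008,0.11,0.002],"dr":[0,0.01,0],"fingers":0.06},{"dp":[0.0008,0.122,0.002],"dr":[0,0.01,0],"fingers":0.06},{"dp":[0.0008,0.1275,0.002],"dr":[0,0.01,0],"fingers":0.06},{"dp":[0.0008,0.1275,0.002],"dr":[0,0.01,0],"fingers":0.06},{"dp":[0.0008,0.1275,0.002],"dr":[0,0.01,0],"fingers":0.06}]'; python3 go.py .6250 -.1363 .172 -35.4
```

```text
t 1.75 eef [ 0.6241 -0.1352  0.2996] q7 -1.88 F [-0.4 -1.   0.8] w 0.04010572242919864
dp [-0.0014  0.1276  0.0003] dr [-0.001   0.0079  0.0006]
time_s: 2.55
eef_pos: [0.6225, -0.137, 0.1731]
orientation: [[-0.814, 0.0, -0.582], [0.582, -0.001, -0.814], [-0.001, -1.0, 0.001]]
wrist_force: [-0.4, 0.3, 1.1]
gripper_width: 0.0402
t 2.55 eef [ 0.6225 -0.137   0.1731] q7 -1.84 F [-0.4  0.3  1.1] w 0.04017906833444917
dp [-0.0016  0.0011 -0.002 ] dr [-0.0005 -0.0027 -0.0007]
```

```bash
python3 -m jog '[{"dp":[-0.0016,0.001,-0.0018],"dr":[0,-0.0027,0],"fingers":0.06},{"dp":[-0.0016,0.001,-0.0018],"dr":[0,-0.0027,0],"fingers":0.3},{"dp":[-0.0016,0.001,-0.0018],"dr":[0,-0.0027,0],"fingers":0.45},{"dp":[-0.0016,0.001,-0.0018],"dr":[0,-0.0027,0],"fingers":0.55},{"dp":[-0.0016,0.001,-0.0018],"dr":[0,-0.0027,0],"fingers":0.7},{"dp":[-0.0016,0.001,-0.0018],"dr":[0,-0.0027,0],"fingers":0.9},{"dp":[-0.0016,0.001,-0.0018],"dr":[0,-0.0027,0],"fingers":0.9},{"dp":[-0.0016,0.001,-0.0018],"dr":[0,-0.0027,0],"fingers":0.9}]' 35; python3 go.py .6718 .0476 .171 -35.4
python3 - <<'E'
from h import *
import json
s=arm.observe(); a=arm.grab_frame("wrist"); cv2.imwrite("pics/w2.png",a[:,:,::-1])
json.dump({k:np.array(s[k]).tolist() for k in("eef_pos","orientation")},open("w2.json","w"))
E
```

```text
time_s: 3.35
eef_pos: [0.6251, -0.1365, 0.1723]
orientation: [[-0.815, 0.001, -0.579], [0.579, -0.001, -0.815], [-0.001, -1.0, 0.0]]
wrist_force: [-0.3, 0.3, 5.4]
gripper_width: 0.019
t 3.35 eef [ 0.6251 -0.1365  0.1723] q7 -1.83 F [-0.3  0.3  5.4] w 0.019005215160111166
dp [ 0.0686  0.0012 -0.1771] dr [-0.0002  0.     -0.0012]
```

View pics/w2.png

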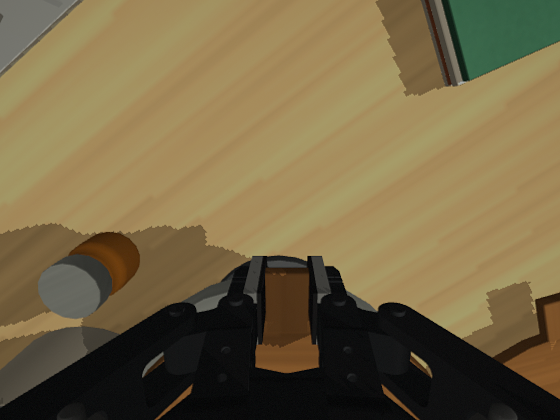

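The ear is gripped between the pads at (263–312, 260–345), opening 19 mm. Now the slide, in two halves.

```bash
python3 -m jog '[{"dp":[0.003,0,-0.008],"dr":[0,0,0],"fingers":0.9},{"dp":[0.0075,0,-0.0195],"dr":[0,0,0],"fingers":0.9},{"dp":[0.012,0,-0.031],"dr":[0,0,0],"fingers":0.9},{"dp":[0.0165,0,-0.0425],"dr":[0,0,0],"fingers":0.9},{"dp":[0.021,0,-0.054],"dr":[0,0,0],"fingers":0.9},{"dp":[0.0255,0,-0.0655],"dr":[0,0,0],"fingers":0.9},{"dp":[0.03,0,-0.077],"dr":[0,0,0],"fingers":0.9},{"dp":[0.0345,0,-0.0886],"dr":[0,0,0],"fingers":0.9}]'; python3 go.py .6718 .0476 .172 -35.4
python3 - <<'E'
from h import *
cv2.imwrite("pics/t2.png",arm.grab_frame("top")[:,:,::-1]);cv2.imwrite("pics/s2.png",arm.grab_frame("side")[:,:,::-1])
a=cv2.imread("pics/t2.png")[110:260,180:380];b=cv2.imread("pics/s2.png")[130:280,180:380]
cv2.imwrite("pics/c2.png",np.hstack([cv2.resize(x,(400,300),interpolation=cv2.INTER_CUBIC) for x in(a,b)]))
E
```

```text
time_s: 4.2
eef_pos: [0.6482, -0.045, 0.1723]
orientation: [[-0.815, 0.001, -0.58], [0.58, -0.002, -0.815], [-0.002, -1.0, 0.002]]
wrist_force: [-0.8, -3.7, 4.5]
gripper_width: 0.0191
t 4.2 eef [ 0.6482 -0.045   0.1723] q7 -1.97 F [-0.8 -3.7  4.5] w 0.019125335193193992
dp [ 0.0345  0.0001 -0.0891] dr [-0.0016 -0.0006 -0.002 ]
```

View pics/c2.png

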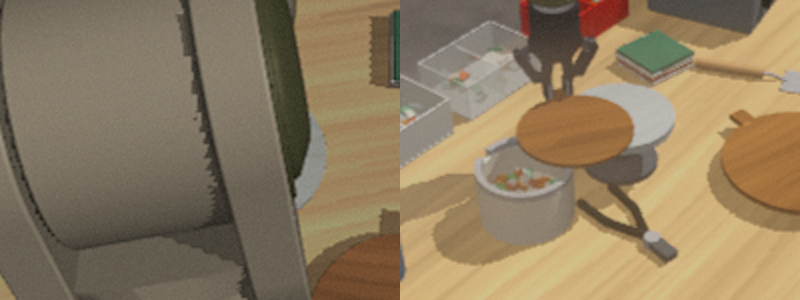

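Picture 7: the side view shows the cover flat, bridging the stand and the crock, with the crock apparently in its place. The slide continues.

```bash
python3 -m jog '[{"dp":[0.0045,0,-0.0115],"dr":[0,0,0],"fingers":0.9},{"dp":[0.009,0,-0.023],"dr":[0,0,0],"fingers":0.9},{"dp":[0.0135,0,-0.0345],"dr":[0,0,0],"fingers":0.9},{"dp":[0.0175,0,-0.045],"dr":[0,0,0],"fingers":0.9},{"dp":[0.0215,0,-0.055],"dr":[0,0,0],"fingers":0.9},{"dp":[0.0255,0,-0.065],"dr":[0,0,0],"fingers":0.9},{"dp":[0.0285,0,-0.073],"dr":[0,0,0],"fingers":0.9},{"dp":[0.031,0,-0.080],"dr":[0,0,0],"fingers":0.9}]'; python3 go.py .6718 .0476 .172 -35.4
```

```text
time_s: 5.1
eef_pos: [0.6697, 0.0419, 0.1719]
orientation: [[-0.817, 0.001, -0.577], [0.577, -0.0, -0.817], [-0.001, -1.0, -0.0]]
wrist_force: [1.1, -1.4, -1.5]
gripper_width: 0.0188
t 5.1 eef [0.6697 0.0419 0.1719] q7 -2.08 F [ 1.1 -1.4 -1.5] w 0.01878593887200793
dp [ 0.0016 -0.0001 -0.0059] dr [ 0.      0.0026 -0.0006]
```

```bash
python3 -m jog '[{"dp":[0.0008,0,-0.003],"dr":[0,0,0],"fingers":0.9},{"dp":[0.0016,0,-0.006],"dr":[0,0.0026,0],"fingers":0.9},{"dp":[0.0016,0.001,-0.006],"dr":[0,0.0026,0],"fingers":0.9},{"dp":[0.0016,0.002,-0.006],"dr":[0,0.0026,0],"fingers":0.9},{"dp":[0.0016,0.003,-0.006],"dr":[0,0.0026,0],"fingers":0.9},{"dp":[0.0016,0.003,-0.006],"dr":[0,0.0026,0],"fingers":0.9},{"dp":[0.0016,0.003,-0.006],"dr":[0,0.0026,0],"fingers":0.9},{"dp":[0.0016,0.003,-0.006],"dr":[0,0.0026,0],"fingers":0.9}]'; python3 go.py .6718 .0476 .169 -35.4
python3 - <<'E'
from h import *
cv2.imwrite("pics/s3.png",arm.grab_frame("side")[:,:,::-1])
def diff():
    a=cv2.imread("pics/side0.png")[205:255,212:272].astype(float);b=cv2.imread("pics/s3.png")[205:255,212:272].astype(float)
E
```

```text
time_s: 5.9
eef_pos: [0.6716, 0.0478, 0.1688]
orientation: [[-0.815, -0.0, -0.579], [0.579, -0.0, -0.815], [0.0, -1.0, 0.0]]
wrist_force: [-2.8, 2.5, -2.7]
gripper_width: 0.0189
t 5.9 eef [0.6716 0.0478 0.1688] q7 -2.09 F [-2.8  2.5 -2.7] w 0.018946788319379036
dp [-0.0003 -0.0002  0.0001] dr [-0.0001 -0.      0.0001]
```

```bash
python3 -m jog '[{"dp":[0.001,0,0],"dr":[0,0,0],"fingers":0.9},{"dp":[0.001,0.001,0],"dr":[0,0,0],"fingers":0.9},{"dp":[0.001,0.002,0],"dr":[0,0,0],"fingers":0.9},{"dp":[0.001,0.003,0],"dr":[0,0,0],"fingers":0.9},{"dp":[0.001,0.003,0],"dr":[0,0,0],"fingers":0.9},{"dp":[0.001,0.003,0],"dr":[0,0,0],"fingers":0.9},{"dp":[0.001,0.003,0],"dr":[0,0,0],"fingers":0.9},{"dp":[0.001,0.003,0],"dr":[0,0,0],"fingers":0.9}]'; python3 go.py .6708 .0482 .165 -35.4
```

```text
time_s: 6.75
eef_pos: [0.6714, 0.0479, 0.1667]
orientation: [[-0.815, 0.002, -0.579], [0.579, -0.0, -0.815], [-0.002, -1.0, -0.001]]
wrist_force: [-0.2, -0.6, 4.8]
gripper_width: 0.0191
t 6.75 eef [0.6714 0.0479 0.1667] q7 -2.09 F [-0.2 -0.6  4.8] w 0.019148201292409912
dp [0.0007 0.0017 0.0001] dr [ 0.0007 -0.0002 -0.0015]
```

Run:
```python
from h import *
b=arm.grab_frame("side")[:,:,::-1]; cv2.imwrite("pics/s4.png",b); b=b.copy()
a=np.linspace(0,2*np.pi,60)
v=cv2.resize(b[170:260,190:310],None,fx=6,fy=6,interpolation=cv2.INTER_CUBIC)
def dr(c,r,z,col):
    p=proj("side",np.c_[c[0]+r*np.cos(a),c[1]+r*np.sin(a),0*a+z]); p=((p+.5-[190,170])*6-.5).astype(int)
    for q in p: cv2.circle(v,tuple(map(int,q)),1,col,-1)
k=(.5894,.1062)
dr(k,.088,.1105,(0,255,0)); dr(k,.072,.0005,(255,0,0)); dr(k,.072,.093,(255,255,0))
cv2.imwrite("pics/c4.png",v)
```

```text
(no output)
```

View pics/c4.png

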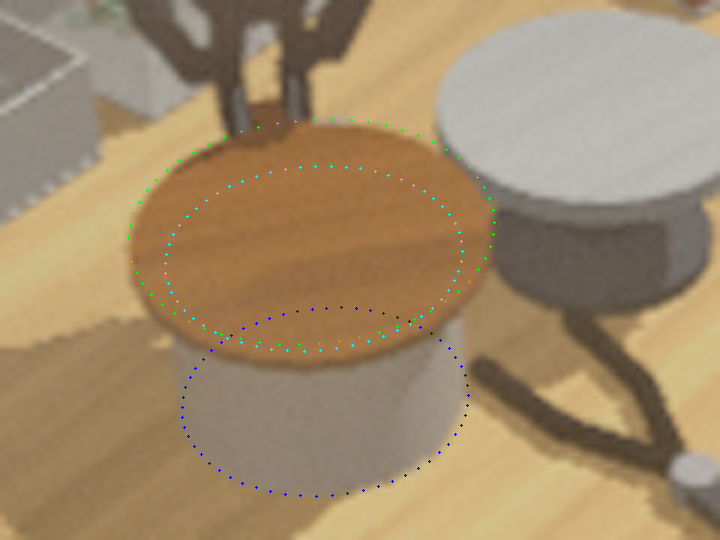

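Picture 8: the cover's outline agrees with the predicted circle over the crock (left 130, right 490, centred within about 1–2 mm). The crock has not moved from its predicted base circle. I'll open the jaws to a loose straddle of about 25 mm so the cover can drop in, and lower the tips around the ear.

```bash
python3 -m jog '[{"dp":[0,0,0],"dr":[0,0,0],"fingers":0.55},{"dp":[0,0,0],"dr":[0,0,0],"fingers":0.41},{"dp":[0,0,0],"dr":[0,0,0],"fingers":0.41},{"dp":[0,0.003,0],"dr":[0,0,0],"fingers":0.41},{"dp":[0,0.007,0],"dr":[0,0,0],"fingers":0.41},{"dp":[0,0.011,0],"dr":[0,0,0],"fingers":0.41},{"dp":[0,0.013,0],"dr":[0,0,0],"fingers":0.41},{"dp":[0,0.013,0],"dr":[0,0,0],"fingers":0.41}]'
cat > side.py <<'E'
# fits the flange's outline in the side view: colour mask, extreme rows/cols, and prints predictions for a few heights
import sys; from h import *
b=arm.grab_frame("side"); cv2.imwrite("pics/%s.png"%sys.argv[1],b[:,:,::-1])
h=cv2.cvtColor(b,cv2.COLOR_RGB2HSV).astype(int)
m=((h[...,0]<14)&(h[...,1]>110)&(h[...,2]>60)).astype(np.uint8); m[:175]=0;m[270:]=0;m[:,:195]=0;m[:,285:]=0
m=cv2.morphologyEx(m,cv2.MORPH_OPEN,np.ones((3,3),np.uint8))
n,l,st,c=cv2.connectedComponentsWithStats(m); i=1+np.argmax(st[1:,4]); print("box",st[i],"cen",c[i].round(2))
E
python3 side.py s5; python3 go.py .6714 .0479 .153 -35.4
python3 - <<'E'
from h import *
a=np.linspace(0,2*np.pi,200);k=(.5894,.1062)
for z in(.100,.104,.108,.116):
    p=np.vstack([proj("side",np.c_[k[0]+.088*np.cos(a),k[1]+.088*np.sin(a),0*a+zz]) for zz in(z,z-.007)]); print(z,p.min(0).round(1),p.max(0).round(1))
E
```

```text
time_s: 7.6
eef_pos: [0.6712, 0.0479, 0.1531]
orientation: [[-0.815, 0.001, -0.579], [0.579, -0.0, -0.815], [-0.001, -1.0, -0.0]]
wrist_force: [-0.6, 0.4, -0.3]
gripper_width: 0.025
t 7.65 eef [0.6713 0.0479 0.1534] q7 -2.08 F [0.2 0.3 0.3] w 0.02502641756478127
dp [-0.0001  0.0004 -0.    ] dr [ 0.0004 -0.0003 -0.0012]
0.1 [211.4 192.3] [272.1 231.8]
0.104 [211.2 191.2] [272.1 230.7]
0.108 [211.1 190.2] [272.1 229.6]
0.116 [210.8 188. ] [272.  227.4]Traceback (most recent call last):
  File "side.py", line 7, in <module>
    n,l,st,c=cv2.connectedComponentsWithStats(m); i=1+np.argmax(st[1:,4]); print("box",st[i],"cen",c[i].round(2))
                                                      ~~~~~~~~~^^^^^^^^^^
    return _wrapfunc(a, 'argmax', axis=axis, out=out, **kwds)
    return bound(*args, **kwds)
ValueError: attempt to get argmax of an empty sequence
```

Fixing the colour mask from a sampled cover colour.

Run:
```python
import cv2,numpy as np
for f in("s4","s5"):
    h=cv2.cvtColor(cv2.imread(f"pics/{f}.png"),cv2.COLOR_BGR2HSV)
    print(f,h[210,225:265:10].tolist(),"table",h[245,200].tolist(),"crock",h[240,245].tolist())
    col=h[205:245,245]; print([x.tolist() for x in col[14:32]])
    print("row",[x.tolist() for x in h[210,206:216]],[x.tolist() for x in h[210,266:276]])
a=cv2.imread("pics/s5.png")[160:260,180:320]; cv2.imwrite("pics/c5.png",cv2.resize(a,None,fx=5,fy=5,interpolation=cv2.INTER_CUBIC))
```

```text
s4 [[14, 144, 154], [15, 145, 160], [15, 150, 163], [15, 141, 159]] table [17, 104, 157] crock [16, 56, 145]
[[15, 139, 156], [15, 143, 157], [15, 141, 156], [15, 141, 157], [15, 137, 162], [16, 141, 156], [15, 142, 156], [16, 142, 160], [15, 135, 162], [16, 138, 164], [16, 140, 151], [16, 115, 120], [17, 88, 131], [17, 53, 145], [15, 58, 146], [16, 59, 147], [15, 53, 145], [16, 56, 145]]
row [[21, 95, 207], [20, 95, 206], [21, 95, 206], [20, 95, 206], [20, 103, 201], [17, 114, 185], [15, 148, 165], [15, 145, 162], [15, 145, 164], [15, 146, 162]] [[15, 137, 153], [15, 145, 148], [15, 144, 149], [14, 144, 149], [15, 142, 149], [14, 118, 134], [14, 85, 105], [18, 53, 96], [14, 50, 96], [18, 48, 96]]
s5 [[15, 143, 153], [15, 150, 160], [15, 149, 163], [15, 148, 158]] table [18, 106, 156] crock [15, 57, 142]
[[16, 146, 155], [15, 138, 157], [16, 136, 156], [15, 138, 159], [15, 144, 159], [15, 140, 159], [14, 137, 158], [15, 141, 159], [15, 142, 162], [16, 145, 163], [15, 135, 155], [16, 131, 121], [17, 95, 129], [17, 57, 142], [16, 55, 144], [18, 53, 143], [15, 58, 145], [17, 59, 147]]
row [[20, 94, 207], [21, 96, 205], [20, 96, 207], [20, 99, 206], [20, 101, 206], [18, 120, 189], [15, 149, 164], [15, 146, 164], [15, 145, 162], [15, 147, 161]] [[16, 143, 150], [14, 143, 150], [15, 135, 151], [16, 148, 150], [15, 155, 145], [15, 132, 135], [14, 83, 104], [13, 48, 100], [17, 49, 94], [14, 53, 97]]
```

View pics/c5.png

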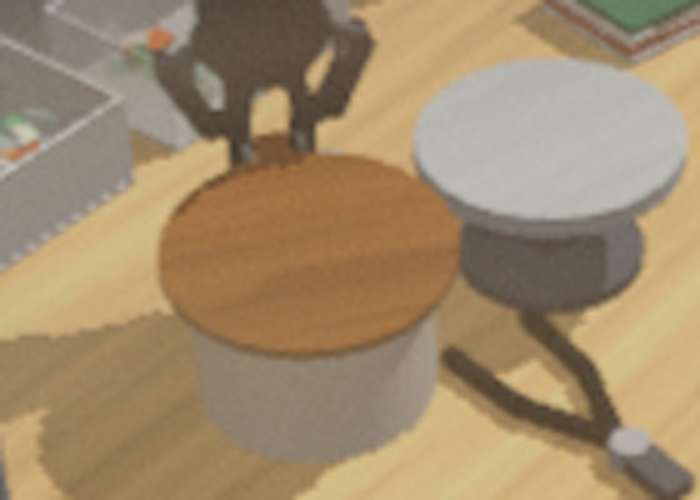

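Picture 9: the cover is centred on the crock and its near side is seated, with the ear between the loose fingers. Next I turn it anticlockwise along the arc, most of the way.

```bash
python3 -m jog '[{"dp":[0.0001,0,-0.005],"dr":[0,-0.05,0],"fingers":0.41},{"dp":[0.0009,0,-0.0131],"dr":[0,-0.13,0],"fingers":0.41},{"dp":[0.0024,0,-0.022],"dr":[0,-0.22,0],"fingers":0.41},{"dp":[0.0048,0,-0.0308],"dr":[0,-0.31,0],"fingers":0.41},{"dp":[0.008,0,-0.0393],"dr":[0,-0.40,0],"fingers":0.41},{"dp":[0.0119,0,-0.0475],"dr":[0,-0.49,0],"fingers":0.41},{"dp":[0.0159,0,-0.0545],"dr":[0,-0.57,0],"fingers":0.41},{"dp":[0.0194,0,-0.0595],"dr":[0,-0.63,0],"fingers":0.41}]'; sed -i 's/<14)/<18)/; s/>110)/>112)/' side.py; python3 side.py s6
cat > arc.py <<'E'
# hand's angle about the crock, and shift to hand angle A at radius .101
import sys,subprocess; from h import *
p=np.array(arm.observe()["eef_pos"]);d=p[:2]-[.5891,.1064];print("hand angle",np.degrees(np.arctan2(d[1],d[0])).round(2),"r",np.linalg.norm(d).round(4))
A=np.radians(float(sys.argv[1]));q=np.array([.5891,.1064])+.101*np.array([np.cos(A),np.sin(A)])
subprocess.run(["python3","go.py",str(q[0]),str(q[1]),sys.argv[2],sys.argv[1]])
E
python3 arc.py 10 .153
```

```text
time_s: 8.45
eef_pos: [0.6903, 0.108, 0.1535]
orientation: [[-1.0, 0.001, 0.017], [-0.017, -0.001, -1.0], [-0.001, -1.0, 0.001]]
wrist_force: [-0.7, -1.2, -0.3]
gripper_width: 0.0253
box [ 211  191   61   40 1969] cen [240.37 210.4 ]
t 8.5 eef [0.6903 0.1091 0.1536] q7 -1.71 F [ 0.7  0.3 -1.2] w 0.02502373636312624
dp [ 0.0014  0.0006 -0.0149] dr [-1.000e-04 -1.534e-01 -1.700e-03]
hand angle 1.53 r 0.1012
```

```bash
python3 -m jog '[{"dp":[0.0001,0,-0.003],"dr":[0,-0.03,0],"fingers":0.41},{"dp":[0.0003,0,-0.006],"dr":[0,-0.06,0],"fingers":0.41},{"dp":[0.0005,0,-0.009],"dr":[0,-0.09,0],"fingers":0.41},{"dp":[0.0009,0,-0.012],"dr":[0,-0.12,0],"fingers":0.41},{"dp":[0.0013,0,-0.0148],"dr":[0,-0.15,0],"fingers":0.41},{"dp":[0.0016,0,-0.017],"dr":[0,-0.17,0],"fingers":0.41},{"dp":[0.0018,0,-0.018],"dr":[0,-0.18,0],"fingers":0.41},{"dp":[0.0018,0,-0.018],"dr":[0,-0.18,0],"fingers":0.41}]'; python3 side.py s7; python3 arc.py 13 .153
```

```text
time_s: 9.3
eef_pos: [0.6881, 0.1273, 0.1535]
orientation: [[-0.98, 0.002, 0.2], [-0.2, 0.0, -0.98], [-0.002, -1.0, 0.0]]
wrist_force: [0.2, -1.3, 0.0]
gripper_width: 0.0251
box [ 211  191   61   40 1965] cen [240.42 210.61]
t 9.35 eef [0.6881 0.1273 0.1536] q7 -1.6 F [ 0.3 -0.6 -0.7] w 0.025058315303737845
dp [ 0.0002  0.0006 -0.0019] dr [-0.0001 -0.0258 -0.0017]
hand angle 11.91 r 0.1012
```

```bash
cat > ear.py <<'E'
# ear in the wrist view: brown columns/rows between the pads
import sys; from h import *
b=arm.grab_frame("wrist"); cv2.imwrite("pics/%s.png"%sys.argv[1],b[:,:,::-1])
h=cv2.cvtColor(b,cv2.COLOR_RGB2HSV).astype(int); m=((h[...,0]<18)&(h[...,1]>140)&(h[...,2]>50))
for r in (290,310,330): c=np.where(m[r,230:345])[0]+230; print(r,c.min() if len(c) else None,c.max() if len(c) else None,len(c),end=" | ")
r=np.where(m[200:380,280:296].mean(1)>.6)[0]+200; print("rows",r.min() if len(r) else None,r.max() if len(r) else None)
E
python3 ear.py w7; python3 -m jog '[{"dp":[0.0002,0,-0.001],"dr":[0,-0.01,0],"fingers":0.41},{"dp":[0.0003,0,-0.002],"dr":[0,-0.02,0],"fingers":0.41},{"dp":[0.0003,0,-0.003],"dr":[0,-0.03,0],"fingers":0.41},{"dp":[0.0003,0,-0.0035],"dr":[0,-0.035,0],"fingers":0.41},{"dp":[0.0003,0,-0.0035],"dr":[0,-0.035,0],"fingers":0.41},{"dp":[0.0003,0,-0.0035],"dr":[0,-0.035,0],"fingers":0.41},{"dp":[0.0003,0,-0.0035],"dr":[0,-0.035,0],"fingers":0.41},{"dp":[0.0003,0,-0.0035],"dr":[0,-0.035,0],"fingers":0.41}]'; python3 side.py s8; python3 ear.py w8; python3 arc.py 15 .153
```

```text
290 269 317 49 | 310 268 316 49 | 330 256 317 62 | rows 281 372
time_s: 10.2
eef_pos: [0.6871, 0.1307, 0.1536]
orientation: [[-0.972, 0.002, 0.234], [-0.234, 0.0, -0.972], [-0.002, -1.0, 0.0]]
wrist_force: [0.5, -1.3, -1.6]
gripper_width: 0.025
box [ 211  191   61   41 1950] cen [240.65 210.8 ]
290 269 318 50 | 310 268 316 49 | 330 256 317 62 | rows 281 372
t 10.3 eef [0.6871 0.1307 0.1536] q7 -1.58 F [ 0.1 -0.8 -0.6] w 0.025240503030331395
dp [-0.      0.0006 -0.0019] dr [-0.     -0.0259 -0.0017]
hand angle 13.92 r 0.1009
```

View pics/w8.png

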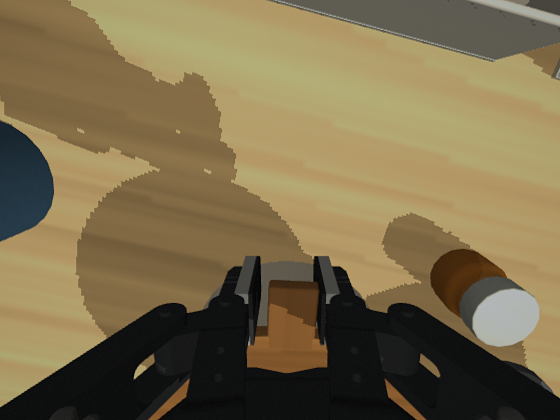

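Picture 10: the ear is at columns 269–317, bearing on the right (trailing) pad, with its tip at row 281. It has not dropped yet. I'll continue in small steps.

```bash
python3 -m jog '[{"dp":[0,0,-0.0005],"dr":[0,-0.005,0],"fingers":0.41},{"dp":[0,0,-0.001],"dr":[0,-0.01,0],"fingers":0.41},{"dp":[0,0,-0.0015],"dr":[0,-0.016,0],"fingers":0.41},{"dp":[0,0,-0.002],"dr":[0,-0.021,0],"fingers":0.41},{"dp":[0,0,-0.002],"dr":[0,-0.021,0],"fingers":0.41},{"dp":[0,0,-0.002],"dr":[0,-0.021,0],"fingers":0.41},{"dp":[0,0,-0.002],"dr":[0,-0.021,0],"fingers":0.41},{"dp":[0,0,-0.002],"dr":[0,-0.021,0],"fingers":0.41}]'; python3 side.py s9; python3 ear.py w9; python3 arc.py 16 .153
```

```text
time_s: 11.1
eef_pos: [0.6867, 0.1327, 0.1537]
orientation: [[-0.967, 0.002, 0.254], [-0.254, 0.0, -0.967], [-0.002, -1.0, 0.0]]
wrist_force: [0.8, 0.1, 0.1]
gripper_width: 0.0253
box [ 211  193   61   38 1845] cen [240.82 211.6 ]
290 270 315 46 | 310 269 313 45 | 330 256 318 63 | rows 271 372
t 11.2 eef [0.6867 0.1327 0.1536] q7 -1.57 F [ 0.9 -0.2 -0.4] w 0.0250801830414901
dp [ 0.0001  0.0006 -0.0016] dr [-0.     -0.0222 -0.0018]
hand angle 15.08 r 0.101
```

The ear dropped: its width went from 49 to 46 px, which is about 7–8 mm lower, and the tip row went from 281 to 271. The contact force is about 0. I'll open the jaws and withdraw straight up.

```bash
python3 -m jog '[{"dp":[0,0,0.001],"dr":[0,0,0],"fingers":0.3},{"dp":[0,0,0.001],"dr":[0,0,0],"fingers":0.06},{"dp":[0,0,0.001],"dr":[0,0,0],"fingers":0.06},{"dp":[0,-0.01,0.001],"dr":[0,0,0],"fingers":0.06},{"dp":[0,-0.03,0.001],"dr":[0,0,0],"fingers":0.06},{"dp":[0,-0.06,0.001],"dr":[0,0,0],"fingers":0.06},{"dp":[0,-0.09,0.001],"dr":[0,0,0],"fingers":0.06},{"dp":[0,-0.12,0.001],"dr":[0,0,0],"fingers":0.06}]'
python3 -m jog '[{"dp":[0,-0.03,0.03],"dr":[0,0,0],"fingers":0.06},{"dp":[0,-0.05,0.07],"dr":[0,0,0],"fingers":0.06},{"dp":[0,-0.05,0.11],"dr":[0,0,0],"fingers":0.06},{"dp":[0,-0.05,0.15],"dr":[0,0,0],"fingers":0.06},{"dp":[0,-0.05,0.19],"dr":[0,0,0],"fingers":0.06},{"dp":[0,-0.05,0.23],"dr":[0,0,0],"fingers":0.06},{"dp":[0,-0.05,0.27],"dr":[0,0,0],"fingers":0.06},{"dp":[0,-0.05,0.30],"dr":[0,0,0],"fingers":0.06}]'
python3 - <<'E'
from h import *
for n in("top","side"): cv2.imwrite(f"pics/{n}9.png",arm.grab_frame(n)[:,:,::-1])
a=cv2.imread("pics/top9.png")[110:240,160:360];b=cv2.imread("pics/side9.png")[160:290,180:380]
cv2.imwrite("pics/c9.png",np.vstack([cv2.resize(x,(460,300),interpolation=cv2.INTER_CUBIC) for x in(a,b)]))
E
```

```text
time_s: 12.0
eef_pos: [0.6866, 0.1317, 0.2756]
orientation: [[-0.967, 0.002, 0.254], [-0.254, 0.001, -0.967], [-0.002, -1.0, -0.0]]
wrist_force: [0.6, 0.0, -0.3]
gripper_width: 0.0403
time_s: 12.8
eef_pos: [0.7627, -0.1618, 0.3265]
orientation: [[-0.968, 0.003, 0.252], [-0.252, -0.001, -0.968], [-0.002, -1.0, 0.001]]
wrist_force: [0.3, -0.7, -0.2]
gripper_width: 0.0405
```

View pics/c9.png

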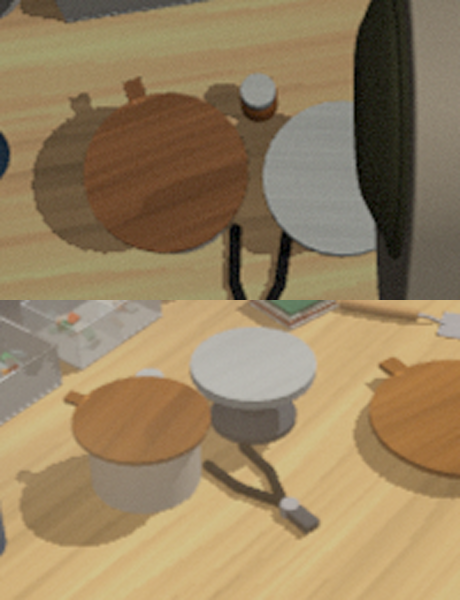

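Picture 11: the cover sits on the crock with its ear toward the notch direction. The jar, nippers and stand are in place and the arm is clear. One numeric check on levelness and on the crock's position, then I hand it in.

Run:
```python
from h import *
def mask(f,box):
    h=cv2.cvtColor(cv2.imread(f),cv2.COLOR_BGR2HSV).astype(int); m=((h[...,0]<18)&(h[...,1]>112)&(h[...,2]>50)).astype(np.uint8)
    k=np.zeros_like(m);x0,y0,x1,y1=box;k[y0:y1,x0:x1]=m[y0:y1,x0:x1];k=cv2.morphologyEx(k,cv2.MORPH_OPEN,np.ones((7,7),np.uint8))
    c=max(cv2.findContours(k,0,2)[0],key=cv2.contourArea);return c
c=mask("pics/top9.png",(192,148,270,222)); xy=ray("top",c[:,0]+0.0,.100)[:,:2]; print("cover top view",circ(xy))
a=np.linspace(0,2*np.pi,200)
c=mask("pics/side9.png",(195,175,285,270)); x,y,w,h=cv2.boundingRect(c);print("side box",x,y,x+w-1,y+h-1)
C=np.array([.5894,.1062])
for n,t in(("level home",0),("key on rim",3.5)):
    e=np.radians(14);p=[]
    for dz in(.1,.093):
        P=np.c_[.088*np.cos(a),.088*np.sin(a)];z=dz+np.tan(np.radians(t))*(P@[np.cos(e),np.sin(e)]+.072);p.append(proj("side",np.c_[P+C,z]))
    p=np.vstack(p);print(n,p.min(0).round(1),p.max(0).round(1))
# crock wall below the cover: shift between first and last side pictures
A,B=[cv2.cvtColor(cv2.imread(f),cv2.COLOR_BGR2GRAY).astype(np.float32)[236:256,205:285] for f in("pics/side0.png","pics/side9.png")]
print("wall shift px",cv2.phaseCorrelate(A,B))
```

```text
cover top view (array([0.58967241, 0.10846431]), np.float64(0.08804059011842809))
side box 212 194 270 230
level home [211.4 192.3] [272.1 231.8]
key on rim [211.1 190.5] [272.1 231.2]
wall shift px ((-0.28274281632500475, -0.1390702985479706), 0.7589626821875572)
```

```bash
python3 -c "
from bench import arm
print(arm.sign_off(), arm.observe()['time_s'])"
```

```text
the job is handed in; nothing more can be done
the job is handed in; nothing more can be done
```

The cover is on the crock with its key in the notch and the robot clear of it. I handed the job in at about 13 s of the 72 s allowed.

I gripped the small cover by its ear and slid it off the stand onto the rim, with no lift measured. I lowered it into the mouth, loosened the jaws to about 25 mm and nudged the ear anticlockwise by about 49°. The key dropped at the notch angle measured beforehand, about 14°. I then opened the jaws and withdrew.

**Key drop:** In the wrist view the ear shrank from 49 to 46 px, about 7–8 mm lower.

**Side view:** The cover's outline matches level-home better than key-on-rim. The top row was 194, against predictions of 192.3 for level-home and 190.5 for key-on-rim; the other edges can't tell the two apart. That outline is only good to 1–2 px.

**Position:** The top view puts the cover at (0.590, 0.108). That is about 2 mm in y from the crock centre I used, which is within calibration error and the 2 mm play.

**Crock:** Its wall shifted about 0.3 px between the first and last side views, with the shadows changed too, so no visible shift. That check would show a turn poorly, and I didn't check for one separately.

**Forces:** The wrist force never read more than about 6 N at the end of a move. It was not sampled during the moves.

**Other things:** The jar, nippers and stand looked undisturbed in the last picture. I didn't recheck the other bystanders, but the hand did not go near them.

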